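Tap the clamp wedge tight on a microscope sample

ROBOT

A 6-joint arm with a two-finger parallel gripper is mounted at the origin on the work surface. World frame = base frame: x ahead of the robot, y to its left, z up, the work surface at z = 0. Lengths are in m, angles in rad, forces in N, time in s.
With the tool pointing down it reaches from about 0.35 to 0.775 m from the base axis. Payload 7.3 kg.
Tool frame: the origin (TCP) lies at the very end of the fingers, on their centre line; the grasp point (between the pads) lies grip_point_offset behind it (grip_point_offset is the distance from the TCP to the grasp point, in m); z points along the fingers, y is the direction in which the jaws open and shut (so a half turn about z gives the same grasp; the last joint's range is limited). The gripper opens to 92 mm and grips with 3 to 60 N. Pads are 19 mm wide; open, the fingers measure 130 mm over their backs; the gripper's body (75 mm by 190 mm) begins 47 mm behind the grasp point.
Start: joints at [0.976, 0.342, 1.524, -0, 1.275, -0.146], TCP at [0.228, 0.473, 0.193] pointing down, gripper open.
Joint ranges: [-2.53, 2.53], [-0.77, 2.02], [0.04, 2.7], [-1, 4.14], [0.28, 2.66], [-3.11, 3.11]. Speed limits (rad/s): [2.57, 2.57, 3.14, 3.14, 3.14, 3.14].

INTERFACE

Orientations are given as [roll, pitch, yaw] about the fixed x, y, z axes, in that order (R = Rz(yaw) Ry(pitch) Rx(roll)).
In Python, from cell import * gives the robot as it stands.
- The arm moves only by the shell command python3 -m inch 'ROWS' [OPENING] [FORCE]. ROWS is JSON, a list that holds one entry, the list of rows, each a list of 4 numbers: the shift along the tool's x, y, z in mm, then the turn about the tool's z in rad. In form: [[[x, y, z, roll], ...]]. A call has 1 to 10 rows; each row shifts and turns the commanded pose from where the row before left it, along the tool's axes as they then stand; what a row does not reach is not made up. A row lasts 1/8 s, in which the tool goes at most 62.5 mm and 10.7 degrees, less where a joint would pass 70% of its speed; a pose out of reach is approached as far as the arm can. A call with a gripper value outside its range is refused whole. OPENING is the closure, from -1 (fully open) to 1 (shut), set as the call begins (- or left out, the last holds). The fingers move at their own pace and stop on an object; FORCE is the grip in N (left out, the last holds). Time passes only in rows, so rows that do not move let the fingers close. It gives the time, the measured TCP pose, the force and the opening at its end, in the units of the state.
- observe(): the state, without advancing time (a new reading comes with each control period).
- read_camera(name): name is "side" or "top" or "wrist"; returns a dict with "img" (384x512x3 uint8, blue, green, red), "fx", "fy", "cx", "cy" (pixels), "k1" (the pictures are not rectified: a ray, as slopes to the right and down, at radius r is drawn at 1 + k1 r^2 times it, then the intrinsics apply), "eye" and "rotation" of the camera in the world; the wrist camera has in their place "T_tool_cam" (4x4, takes a point from camera to tool coordinates, whose origin is the TCP and whose axes are the flange's). Camera axes: x right, y down, z forward; pixel columns grow to the right and rows downward; lengths in m; the calibration is good to about 2 mm. A picture is of the moment at which its call begins: read the wrist's pose just before it. There is no depth.
- hand_in(): hands the job in, once; it reports no verdict.
Trained networks look in the newest picture that a camera, given by its name, has taken for a name from the list of things; names that differ only in an ending like _2 or _b are one class to them, and where a whole thing is asked for, a point or a joint stands for the part that bears it (a point fixed in the world has none). Each returns a list of dicts, best first, with "conf" (0 to 1); they miss things now and then, are a little off and sometimes report something else, mostly with a low value. They report only what shows in the picture. A call takes as long as a camera call. They do not tell look-alikes from the thing itself.
- boxes_of(camera, label): "at" ([row, column] in pixels, amid what is visible of it).
- place_of(camera, label): "at" ([row, column] in pixels: a listed point, or the origin of a listed thing).
The state is a dict: "time": time; "qpos": joint angles; "qvel": joint speeds; "joint_efforts": joint torques, N m; "tool_pos": TCP position; "tool_rot": TCP orientation; "contact_force": force on the tool from outside, world axes, zero at the start; "torque": the same for the moment, N m; "opening": finger opening in m.
Only numpy, scipy, OpenCV 4.12 (cv2) and the standard library are available. Lean on these libraries where they do the work, as an engineer would, in place of code of your own. Each camera call takes 0.05 s, during which the arm holds its last target. There are 200 camera calls.

TASK

Lock the black resin sample in the wedge clamp: pick up the yellow-faced hammer and drive the orange wedge in with several separate light taps on its thick end, until another tap no longer moves it and the jaw grips the sample tightly. Tap gently, because the sample cracks if the wedge is hit hard or forced, and keep your fingers off the wedge, jaw and sample. Then lay the hammer back on its rest the way it lay, leave the other things where they are and let go.

Things in the scene. Friction and masses are not known exactly. Their poses are not given: they have to be found in the camera images.
- hammer: Soft-faced hammer, 0.28 kg. Head: cylinder 26 mm thick, 90 mm long, with a flat yellow striking face at each end (y = +45 and -45 mm). Wooden handle 24 mm wide (y), 20 mm high (z), pointing to -x, ending 140 mm from the origin. Origin: centre of the head, on the handle's axis; z up. Starts lying flat on hammer_rest, 47 mm above the table, axes along those of the rest.
- hammer_grip (a point): Point on the handle's axis 32 mm behind the head's centre: a firm grip (about 60 N) here, close to the head, keeps the hammer from twisting. On the rest the handle is free on both sides and below at this place.
- hammer_rest: Fixed hammer rest: grey plate 190 x 70 x 8 mm with two black rubber blocks 60 mm wide. The head lies on one (x -10 to +20 mm, top 34 mm above the table), the handle's end on the other (x -135 to -105 mm, top 37 mm). Origin: on the table under the place of the hammer's origin; x and y axes as the hammer's when it lies there.
- wedge: Orange wedge, 120 mm long, 32 high, 26 wide at the thick end, 8 at the thin end, standing loose in the clamp's channel, thin end in. Origin: centre of the flat thick end face, the one to strike, 32 mm above the table. Driven along its -y axis. Slides freely (under 3 N) for 10 to 55 mm, then resistance rises by about 3 N per mm; taps that build to 14 to 22 N seat it tight, and it stays by friction.
- clamp: Grey wedge clamp fixed to the table, 135 (x) x 80 (y) mm, 52 mm high. Along +x: back wall, wedge channel, jaw, sample, dark stop with springy black facing (45 N/mm). A sill 16 mm high, 30 wide under the wedge runs out to y = +74 mm. Origin: on the table amid the 80 mm. The wedge goes in along the clamp's -y axis. The stop is set anew each time, so the wedge's final depth varies by about 30 mm.
- jaw: Aluminium jaw, 70 mm long, 29 mm high, that slides along the clamp's x axis: the wedge pushes it to +x against the sample. Origin: middle of its sloping face at its lower edge.
- specimen: The sample: black resin block 44 (x) x 40 (y) x 30 (z) mm with a copper disc on top, standing loose on the clamp's bed between jaw and stop. Origin: centre of its underside, 16 mm above the table. It cracks when the jaw presses it with more than 50 N or the wedge is struck with more than 32 N.
- alcohol: Bystander: amber bottle, 56 mm in diameter, 150 mm high. Origin: centre of its underside.
- puck_a: Bystander: round black sample with a brass disc, 40 mm in diameter, 25 mm high. Origin: centre of its underside.
- puck_b: Bystander: round black sample with a steel disc, 40 mm in diameter, 25 mm high. Origin: centre of its underside.
- dish: Bystander: white dish, 90 mm in diameter, 18 mm high. Origin: centre of its underside.
- driver: Bystander: screwdriver, 170 mm long, lying on the table along its x axis.
- slide_box: Bystander: wooden slide box 90 x 180 x 35 mm. Origin: centre of its underside.
- grit_jar: Bystander: white jar with blue cap, 60 mm in diameter, 60 mm high. Origin: centre of its underside.
Not all that is in view belongs to the job. Leave any blue or green look-alike of the hammer_rest alone.

How it is judged:
By the outcome, as a careful person would: the job done as asked, in the order asked, and still so for the second after the job is handed in, with the robot touching nothing.
It also fails if it takes over 61 s, if anything falls off the work surface, if the arm or the gripper's body presses on something with over 40 N, if the wrist force passes 120 N, or if a joint passes its speed limit or range.

## Working session

There is one attempt and no reset: what is moved stays moved. The work goes in short steps, Python scripts to look and compute and a shell command to move; the robot and the scene stay as the last step left them, time stands still between calls to the robot, and variables do not carry over. Pictures are saved under pics/ and viewed, about 8 in all and at most 12, crops included, and the job is handed in when it is done.

```bash
mkdir -p pics; cat > h.py <<'E'
from cell import *
import numpy as np, cv2
from scipy.spatial.transform import Rotation as Ro
def cam(n):
    s=observe(); c=read_camera(n)
    if n=="wrist":
        T=np.eye(4);T[:3,:3]=Ro.from_euler('xyz',s["tool_rot"]).as_matrix();T[:3,3]=s["tool_pos"]
        M=T@np.array(c["T_tool_cam"]); c["eye"]=M[:3,3];c["rotation"]=M[:3,:3]
    c["eye"]=np.array(c["eye"]);c["rotation"]=np.array(c["rotation"]); return c
def K(c): return np.array([[c["fx"],0,c["cx"]],[0,c["fy"],c["cy"]],[0,0,1.]]),np.array([c["k1"],0,0,0.])
def ray(c,at):
    k,d=K(c); p=cv2.undistortPoints(np.array([[[at[1],at[0]]]],float),k,d)[0,0]
    return c["rotation"]@np.array([p[0],p[1],1])
def onz(c,at,z):
    r=ray(c,at); return c["eye"]+r*(z-c["eye"][2])/r[2]
def proj(c,P):
    k,d=K(c); R=c["rotation"].T; p=cv2.projectPoints(np.array(P,float).reshape(-1,3),cv2.Rodrigues(R)[0],-R@c["eye"],k,d)[0]
    return p[:,0,::-1]
E
cat > a.py <<'E'
from h import *
print(observe()["tool_pos"],observe()["tool_rot"],grip_point_offset)
Z=dict(hammer=.047,hammer_grip=.047,hammer_rest=0,wedge=.032,clamp=0,jaw=.016,specimen=.016,alcohol=0,puck_a=0,dish=0,driver=.01,slide_box=0,grit_jar=0)
for n in ("top","side"):
    c=cam(n); cv2.imwrite(f"pics/{n}0.png",c["img"]); print(n,c["eye"].round(3))
    for l,z in Z.items():
        print(l,[(np.round(d["at"]),round(d["conf"],2),onz(c,d["at"],z)[:2].round(4)) for d in place_of(n,l)[:3]])
E
python3 a.py
```

```text
[0.22751328 0.4726244  0.1922213 ] [-3.14003201e+00 -2.05872059e-04  2.69278471e+00] 0.0188
top [0.338 0.026 1.446]Traceback (most recent call last):
  File "a.py", line 7, in <module>
    print(l,[(np.round(d["at"]),round(d["conf"],2),onz(c,d["at"],z)[:2].round(4)) for d in place_of(n,l)[:3]])
                                                   ~~~^^^^^^^^^^^^^
  File "h.py", line 15, in onz
    r=ray(c,at); return c["eye"]+r*(z-c["eye"][2])/r[2]
                                                   ~^^^
IndexError: invalid index to scalar variable.
```

```bash
python3 -c "
import cv2,numpy as np
a=cv2.imread('pics/top0.png');b=cv2.imread('pics/side0.png')
cv2.imwrite('pics/top1.png',cv2.resize(a,(800,600)));cv2.imwrite('pics/side1.png',cv2.resize(b,(800,600)))"
```

```text
[ WARN:0@0.023] global loadsave.cpp:275 findDecoder imread_('pics/side0.png'): can't open/read file: check file path/integrity
Traceback (most recent call last):
cv2.error: OpenCV(4.12.0) /io/opencv/modules/imgproc/src/resize.cpp:4208: error: (-215:Assertion failed) !ssize.empty() in function 'resize'
```

View pics/top1.png

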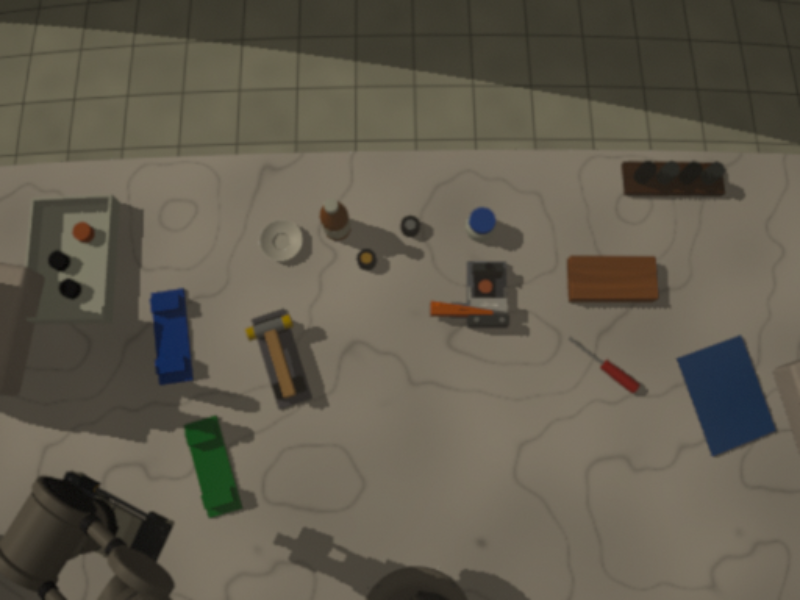

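Top view (800x600): the hammer with yellow faces lies on the grey/black rest at about (270,325). The blue (172,337) and green (212,467) rests are look-alikes without a hammer. The clamp is at (487,293), and the wedge's thick end points left at (432,309). The camera rotation comes as three angles, so I'll fix that helper.

```bash
sed -i 's/c\["rotation"\]=np.array(c\["rotation"\]); return c/r=np.array(c["rotation"]);c["rotation"]=Ro.from_euler("xyz",r).as_matrix() if r.shape==(3,) else r; return c/' h.py
python3 a.py; python3 -c "
import cv2
b=cv2.imread('pics/side0.png');cv2.imwrite('pics/side1.png',cv2.resize(b,(800,600)))"
```

```text
[0.22755262 0.47267169 0.19229403] [-3.14020599e+00 -2.35301008e-04  2.69272650e+00] 0.0188
top [0.338 0.026 1.446]
hammer [(array([209., 172.]), 0.59, array([0.5676, 0.2745]))]
hammer_grip [(array([220., 175.]), 0.63, array([0.5348, 0.2649]))]
hammer_rest [(array([282., 130.]), 0.86, array([0.3484, 0.4122])), (array([210., 175.]), 0.78, array([0.5714, 0.2749])), (array([201., 106.]), 0.62, array([0.6033, 0.4978]))]
wedge [(array([196., 276.]), 0.74, array([ 0.6043, -0.0404]))]
clamp [(array([186., 311.]), 0.67, array([ 0.6413, -0.1543])), (array([200., 310.]), 0.32, array([ 0.5982, -0.1505]))]
jaw [(array([198., 313.]), 0.7, array([ 0.6011, -0.1571])), (array([219., 172.]), 0.42, array([0.5417, 0.2799]))]
specimen [(array([184., 309.]), 0.55, array([ 0.6438, -0.145 ])), (array([144., 308.]), 0.37, array([ 0.7764, -0.1463]))]
alcohol [(array([144., 217.]), 0.57, array([0.7831, 0.1418]))]
puck_a [(array([145., 307.]), 0.73, array([ 0.7759, -0.147 ])), (array([168., 234.]), 0.59, array([0.7052, 0.0896])), (array([150., 260.]), 0.57, array([0.7632, 0.0037]))]
dish [(array([154., 180.]),
[... 713 characters left out ...]
 0.6436, -0.4186]))]
clamp [(array([249., 305.]), 0.88, array([ 0.6467, -0.1488]))]
jaw [(array([258., 289.]), 0.55, array([ 0.5872, -0.161 ]))]
specimen [(array([245., 306.]), 0.53, array([ 0.6492, -0.1476]))]
alcohol [(array([164., 291.]), 0.85, array([0.7809, 0.1467]))]
puck_a [(array([149., 216.]), 0.61, array([0.591 , 0.3277])), (array([180., 280.]), 0.56, array([0.7105, 0.0998])), (array([193., 316.]), 0.55, array([0.7824, 0.0036]))]
dish [(array([145., 268.]), 0.85, array([0.7566, 0.2613]))]
driver [(array([355., 302.]), 0.88, array([ 0.4896, -0.3823]))]
slide_box [(array([334., 370.]), 0.74, array([ 0.6561, -0.4146]))]
grit_jar [(array([230., 344.]), 0.65, array([ 0.7746, -0.149 ]))]
```

View pics/side1.png

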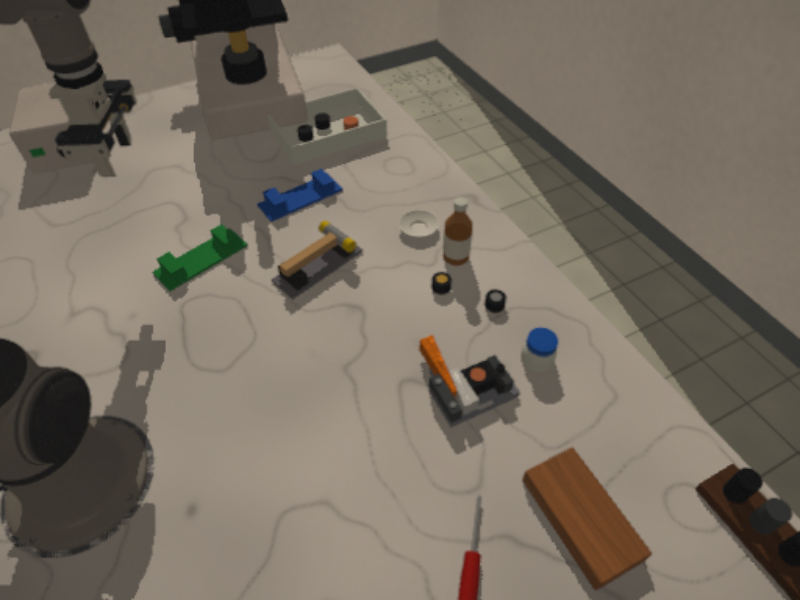

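Side view (800x600) agrees: the hammer is on the grey rest at (318,262), with an empty blue rest at (300,195) and an empty green one at (200,257). Next I move above the hammer.

```bash
python3 -m inch '[[[-46,-7,0,0],[-46,-7,0,0],[-46,-7,0,0],[-46,-7,0,0],[-46,-7,0,0],[-46,-7,0,0],[-46,-7,0,0],[-46,-7,0,0],[0,0,0,-0.175],[0,0,0,-0.175]]]' -1; python3 -m inch '[[[0,0,0,-0.175],[0,0,0,-0.175],[0,0,0,0]]]'
cat > b.py <<'E'
from h import *
import sys
print(observe()["tool_pos"].round(4) if hasattr(observe()["tool_pos"],'round') else observe()["tool_pos"],observe()["tool_rot"])
Z=dict(hammer=.047,hammer_grip=.047,hammer_rest=0)
c=cam("wrist"); cv2.imwrite("pics/w1.png",c["img"])
for l,z in Z.items(): print(l,[(np.round(d["at"]),round(d["conf"],2),onz(c,d["at"],z)[:2].round(4)) for d in place_of("wrist",l)[:3]])
E
python3 b.py
```

```text
time: 2.75
tool_pos: [0.5355, 0.2622, 0.1925]
tool_rot: [-3.141, -0.001, 3.047]
contact_force: [-1.1, -0.7, 0.9]
opening: 0.092
time: 3.12
tool_pos: [0.535, 0.2629, 0.1929]
tool_rot: [3.142, -0.0, -2.892]
contact_force: [0.7, -0.3, 0.4]
opening: 0.0918
[0.535  0.2629 0.1929] [ 3.14154711e+00 -1.04147732e-04 -2.89199934e+00]
hammer [(array([199., 259.]), 0.73, array([0.5673, 0.2777]))]
hammer_grip [(array([174., 253.]), 0.81, array([0.5371, 0.2622]))]
hammer_rest [(array([ 61., 403.]), 0.9, array([0.3604, 0.4113])), (array([189., 256.]), 0.7, array([0.57  , 0.2739]))]
```

View pics/w1.png

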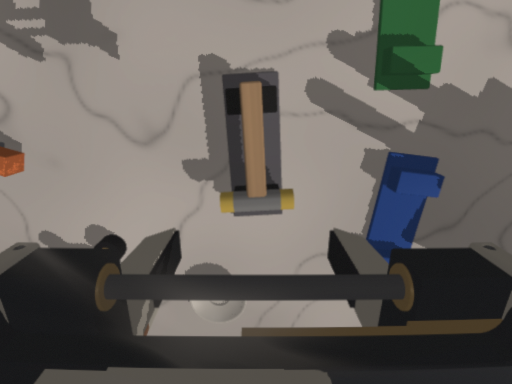

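The wrist view confirms the target: yellow faces at (row 202, col 226) and (row 199, col 287), with the handle end at (row 83, col 251), all on the grey/black rest. Now I'll measure its exact axis by colour.

```bash
cat > m.py <<'E'
from h import *
c=cam("wrist"); hsv=cv2.cvtColor(c["img"],cv2.COLOR_BGR2HSV)
sub=np.zeros(hsv.shape[:2],np.uint8); sub[75:225,210:305]=1
y=cv2.inRange(hsv,(22,140,80),(35,255,255))*sub
n,_,st,ce=cv2.connectedComponentsWithStats(y)
fs=[onz(c,ce[i][::-1],.047) for i in range(1,n) if st[i,4]>60]; print([f.round(4) for f in fs],st[1:,4])
w=cv2.inRange(hsv,(8,80,80),(21,255,255))*sub
n,l,st,ce=cv2.connectedComponentsWithStats(w); i=1+st[1:,4].argmax(); print(st[i])
P=np.array([onz(c,(r,q),.057)[:2] for r,q in np.argwhere(l==i)])
m=P.mean(0); v=np.linalg.svd(P-m,full_matrices=0)[2][0]; v*=np.sign(v[0]); t=(P-m)@v
print("handle yaw",np.arctan2(v[1],v[0]),"ends",m+v*t.min(),m+v*t.max())
if len(fs)==2:
    a,b=sorted(fs,key=lambda f:f[1]); d=b-a; print("head c",(a+b)/2,"yaw",np.arctan2(-d[0],d[1]),np.linalg.norm(d))
E
python3 m.py
```

```text
[array([0.5584, 0.3112, 0.047 ]), array([0.5815, 0.2385, 0.047 ])] [204 210]
[ 240   81   27  116 2368]
handle yaw 0.305122635413125 ends [0.43549502 0.23310843] [0.56135866 0.27275019]
head c [0.56997106 0.27485693 0.047     ] yaw 0.3081752351183483 0.07630770682941704
```

```bash
python3 -m inch '[[[0,0,0,-0.056],[-4,1.3,20,0],[0,0,40,0],[0,0,40,0],[0,0,40,0],[0,0,20,0],[0,0,4.7,0],[0,0,0,0]]]' -1 ; python3 - <<'E'
from h import *
s=observe();print(s["tool_pos"],s["tool_rot"])
E
```

```text
time: 4.38
tool_pos: [0.5388, 0.2655, 0.0287]
tool_rot: [3.142, 0.001, -2.835]
contact_force: [0.1, 0.4, -0.1]
opening: 0.0921
[0.53883107 0.26551871 0.02872954] [ 3.14151631e+00  7.25599164e-04 -2.83488687e+00]
```

```bash
python3 -m inch '[[[0,0,0,0],[0,0,0,0],[0,0,0,0],[0,0,0,0],[0,0,0,0],[0,0,0,0],[0,0,0,0],[0,0,0,0]]]' 1 60; python3 -m inch '[[[0,0,-10,0],[0,0,-30,0],[0,0,-50,0],[0,0,-20,0],[0,0,0,0]]]'
cat > w.py <<'E'
from h import *
import sys
# wedge end face centre & clamp from top/side, multi-look
for n in ("top","side"):
    c=cam(n); cv2.imwrite(f"pics/{n}_{sys.argv[1]}.png",c["img"])
    for l,z in dict(wedge=.032,clamp=0,hammer=observe()["tool_pos"][2]+.0188).items():
        print(n,l,[(np.round(d["at"]),round(d["conf"],2),onz(c,d["at"],z)[:2].round(4)) for d in place_of(n,l)[:1]])
    hsv=cv2.cvtColor(c["img"],cv2.COLOR_BGR2HSV)
    o=cv2.inRange(hsv,(4,170,80),(14,255,255)); k,l,st,ce=cv2.connectedComponentsWithStats(o)
    for i in range(1,k):
        if st[i,4]>80: 
            P=np.array([onz(c,p,.048)[:2] for p in np.argwhere(l==i)]); m=P.mean(0); v=np.linalg.svd(P-m,full_matrices=0)[2][0]; v*=np.sign(v[1]); t=(P-m)@v
            print(n,"blob",st[i],"dir yaw",np.arctan2(-v[0],v[1]).round(3),"ends",(m+v*t.min()).round(4),(m+v*t.max()).round(4))
E
python3 w.py 2
```

```text
time: 5.38
tool_pos: [0.5384, 0.2654, 0.0282]
tool_rot: [3.142, -0.0, -2.834]
contact_force: [-0.7, -0.4, -0.2]
opening: 0.0165
time: 6.0
tool_pos: [0.5396, 0.2658, 0.1407]
tool_rot: [3.141, 0.005, -2.834]
contact_force: [-0.5, -0.5, 0.2]
opening: 0.0002
top wedge [(array([197., 275.]), 0.54, array([ 0.6009, -0.0369]))]
top clamp [(array([187., 310.]), 0.68, array([ 0.6372, -0.1519]))]
top hammer []
top blob [ 47 143  11  11  87] dir yaw -0.653 ends [0.7596 0.6553] [0.7814 0.6839]
top blob [276 193  39   9 216] dir yaw -0.083 ends [ 0.5895 -0.1556] [ 0.5991 -0.0399]
side wedge [(array([219., 271.]), 0.71, array([ 0.6002, -0.0399]))]
side clamp [(array([251., 306.]), 0.91, array([ 0.6464, -0.1558]))]
side hammer [(array([150., 214.]), 0.68, array([0.5278, 0.1659]))]
side blob [269 215  23  38 304] dir yaw -0.091 ends [ 0.588  -0.1634] [ 0.5993 -0.0399]
```

The fingers are fully shut, so the grasp missed. I'll look.

```bash
python3 - <<'E'
from h import *
s=observe();print(s["opening"],s["tool_pos"],s["qpos"])
c=cam("wrist"); t=cv2.imread("pics/side_2.png")[70:230,130:330]
cv2.imwrite("pics/x3.png",np.hstack([c["img"][:,60:450],cv2.resize(t,(400,384),interpolation=cv2.INTER_CUBIC)]))
E
python3 m.py
```

```text
0.0004776034631716417 [0.53811047 0.26523887 0.13733861] [ 3.30237266e-01  5.25238424e-01  1.38911715e+00  4.54647193e-05
  1.22874316e+00 -1.54777420e+00]
[array([0.5808, 0.2381, 0.047 ]), array([0.5577, 0.3114, 0.047 ])] [279 282]
[ 242   75   26  136 3344]
handle yaw 0.3068311966194841 ends [0.43727608 0.23344422] [0.56082171 0.27258805]
head c [0.56922845 0.27475932 0.047     ] yaw 0.3061317883350077 0.07681293968611809
```

View pics/x3.png

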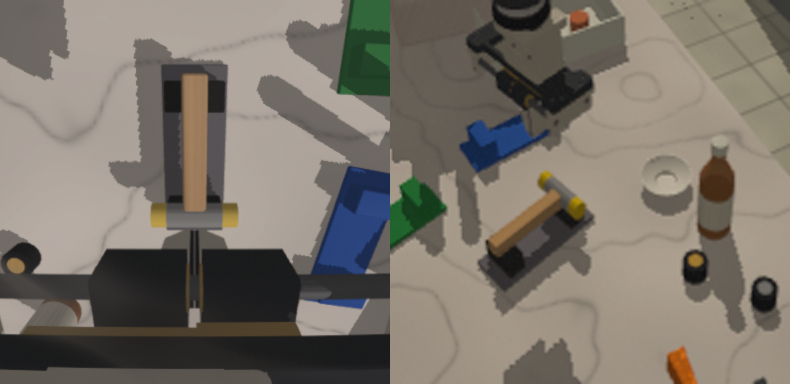

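```bash
python3 - <<'E'
from h import *
s=observe();T=np.array(s["tool_pos"])
for n in ("side","top"):
    c=cam(n); p=proj(c,[T,T+[0,0,.1],[.569,.275,.047],[.4355,.233,.047]]); print(n,p.round(0).tolist())
    im=cv2.resize(c["img"],None,fx=3,fy=3,interpolation=cv2.INTER_CUBIC)
    for q in p: cv2.circle(im,(int(q[1]*3+1),int(q[0]*3+1)),5,(0,0,255),1)
    q=p[2]*3; r,cc=int(q[0]),int(q[1]); 
    globals()[n]=im[max(r-260,0):max(r-260,0)+400,max(cc-200,0):max(cc-200,0)+390]
c=cam("wrist"); print("wrist",proj(c,[T,T+[0,0,.0188],[.569,.275,.047]]).round(0).tolist())
cv2.imwrite("pics/x4.png",np.hstack([side,top]))
E
```

```text
side [[133.0, 204.0], [106.0, 200.0], [150.0, 215.0], [173.0, 181.0]]
top [[214.0, 170.0], [208.0, 163.0], [208.0, 172.0], [252.0, 185.0]]
wrist [[220.0, 254.0], [231.0, 254.0], [214.0, 254.0]]
```

View pics/x4.png

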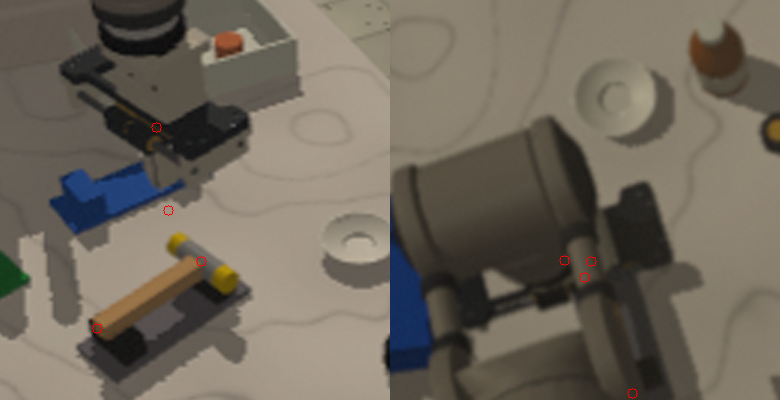

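The side view shows the fingertips (crop 155,185) about 8 px (full resolution) above where the reported TCP projects (168,210). The real tips seem to be some 20–30 mm higher than reported. I'll check this in enlarged crops.

```bash
python3 - <<'E'
from h import *
s=observe();T=np.array(s["tool_pos"]);out=[]
for n,z in (("side",8),("wrist",5)):
    c=cam(n); p=proj(c,[T,T+[0,0,.0188],T+[0,0,.04]]); r0,c0=int(p[0][0]-45),int(p[0][1]-25)
    if n=="wrist": r0,c0=int(p[0][0]-25),int(p[0][1]-40)
    h,w=600//z,400//z
    im=cv2.resize(c["img"][r0:r0+h,c0:c0+w],None,fx=z,fy=z,interpolation=cv2.INTER_CUBIC); print(n,r0,c0)
    im=cv2.convertScaleAbs(im,alpha=1.8,beta=15)
    for q in p: cv2.circle(im,(int((q[1]-c0+.5)*z),int((q[0]-r0+.5)*z)),4,(0,0,255),1)
    out.append(im[:592])
cv2.imwrite("pics/x5.png",np.hstack(out)[:,:800])
E
```

```text
side 88 179
wrist 195 214
```

View pics/x5.png

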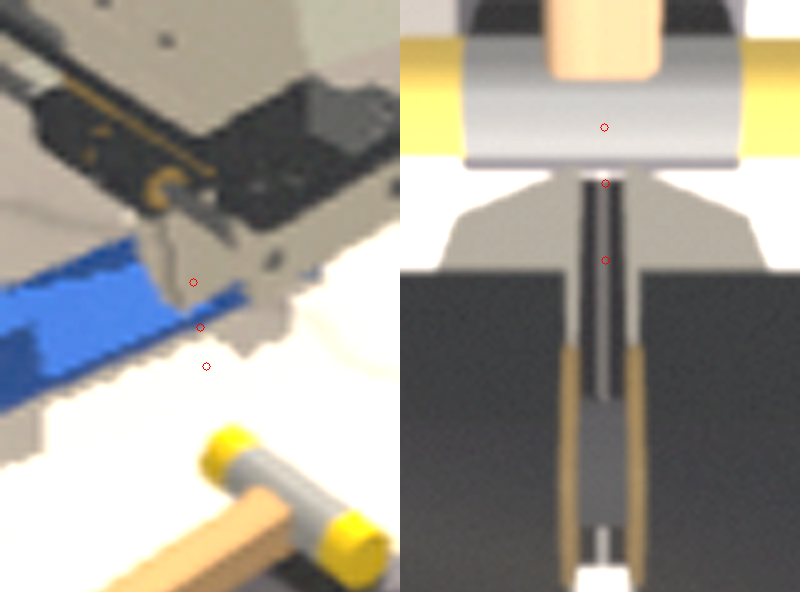

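Both crops show the finger ends about 19 mm or more short of the reported TCP, while the cameras agree on the hammer's pose. I'll retry with the TCP about 19 mm lower, descending slowly at the end while I watch the force.

```bash
python3 -m inch '[[[0,0,0,0],[0,0,0,0],[0,0,0,0],[0,0,0,0],[0,0,0,0],[0,0,30,0],[0,0,40,0],[0,0,30,0],[0,0,8,0],[0,0,0,0]]]' -1; python3 -m inch '[[[0,0,6,0],[0,0,6,0],[0,0,6,0],[0,0,0,0]]]'; python3 -m inch '[[[0,0,0,0],[0,0,0,0],[0,0,0,0],[0,0,0,0],[0,0,0,0],[0,0,0,0],[0,0,0,0],[0,0,0,0],[0,0,0,0],[0,0,0,0]]]' 1 60
```

```text
time: 8.0
tool_pos: [0.5387, 0.2655, 0.0305]
tool_rot: [3.142, 0.0, -2.834]
contact_force: [0.4, -0.6, -0.8]
opening: 0.091
time: 8.5
tool_pos: [0.5381, 0.2652, 0.0117]
tool_rot: [3.142, -0.001, -2.834]
contact_force: [-0.0, 0.7, 0.6]
opening: 0.0919
time: 9.75
tool_pos: [0.5385, 0.2654, 0.0122]
tool_rot: [3.142, 0.0, -2.834]
contact_force: [-0.7, 0.9, -0.1]
opening: 0.0232
```

Gripped: the opening is 23 mm. Now I lift and check.

```bash
python3 -m inch '[[[0,0,-5,0],[0,0,-20,0],[0,0,-40,0],[0,0,-40,0],[0,0,0,0]]]'
python3 - <<'E'
from h import *
c=cam("wrist");d=cam("side")
cv2.imwrite("pics/x6.png",np.hstack([c["img"][:,60:450],cv2.resize(d["img"][70:230,130:330],(400,384),interpolation=cv2.INTER_CUBIC)]))
E
python3 w.py 3
```

```text
time: 10.38
tool_pos: [0.5404, 0.266, 0.1206]
tool_rot: [3.141, 0.007, -2.834]
contact_force: [0.7, 0.7, -3.6]
opening: 0.0234
top wedge [(array([199., 278.]), 0.51, array([ 0.5971, -0.0457]))]
top clamp [(array([187., 315.]), 0.91, array([ 0.6392, -0.1656]))]
top hammer []
top blob [ 47 143  11  11  87] dir yaw -0.653 ends [0.7596 0.6553] [0.7814 0.6839]
top blob [276 193  39   9 216] dir yaw -0.083 ends [ 0.5895 -0.1556] [ 0.5991 -0.0399]
side wedge [(array([221., 275.]), 0.66, array([ 0.6063, -0.0494]))]
side clamp [(array([251., 306.]), 0.76, array([ 0.6452, -0.1566]))]
side hammer [(array([125., 211.]), 0.97, array([0.5731, 0.298 ]))]
side blob [269 215  23  38 303] dir yaw -0.09 ends [ 0.5881 -0.1634] [ 0.5993 -0.0399]
```

View pics/x6.png

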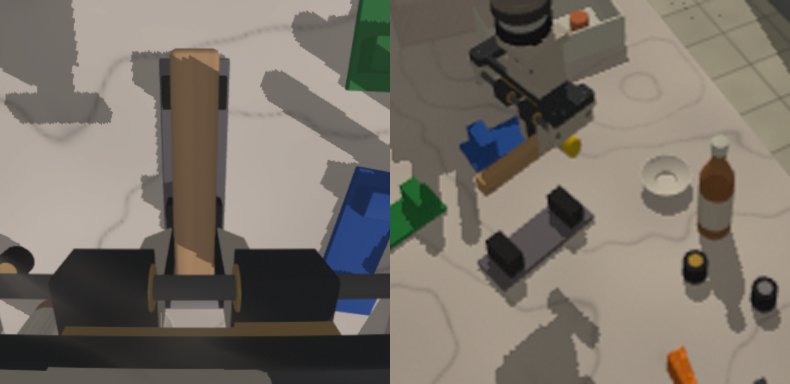

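The hammer is held level in the grip and the grey rest is empty. Next I turn it to face the wedge and stop short of it, still raised.

```bash
python3 -m inch '[[[0,0,0,0.1535],[0,0,0,0.1535],[-5,-36,0,0],[-5,-37,0,0],[-5,-37,0,0],[-5,-37,0,0],[-6,-37,0,0],[-5,-37,0,0],[0,0,0,0],[0,0,0,0]]]'
cat > v.py <<'E'
from h import *
import sys
s=observe();print(s["tool_pos"],s["tool_rot"],s["opening"])
c=cam("wrist"); cv2.imwrite(f"pics/w{sys.argv[1]}.png",c["img"])
for l,z in dict(wedge=.032,clamp=0,jaw=.016,specimen=.016).items():
    print(l,[(np.round(d["at"]),round(d["conf"],2),onz(c,d["at"],z)[:2].round(4)) for d in place_of("wrist",l)[:2]])
E
python3 v.py 7; python3 -c "
import cv2
b=cv2.imread('pics/w7.png');cv2.imwrite('pics/w7b.png',cv2.resize(b,(800,600),interpolation=cv2.INTER_CUBIC))"
```

```text
time: 12.12
tool_pos: [0.5694, 0.0447, 0.1171]
tool_rot: [3.141, -0.0, 3.141]
contact_force: [-0.5, -0.2, -2.3]
opening: 0.0232
[0.56935479 0.04470367 0.11705955] [ 3.14106272e+00 -3.37722171e-04  3.14133694e+00] 0.023189805577162353
wedge [(array([213., 175.]), 0.75, array([ 0.5988, -0.0385]))]
clamp [(array([236.,  93.]), 0.77, array([ 0.6418, -0.1515])), (array([240., 254.]), 0.72, array([0.646 , 0.0443]))]
jaw [(array([205.,  77.]), 0.74, array([ 0.5949, -0.1524]))]
specimen [(array([246.,  89.]), 0.91, array([ 0.647 , -0.1491])), (array([328., 221.]), 0.54, array([0.7653, 0.0015]))]
```

View pics/w7b.png

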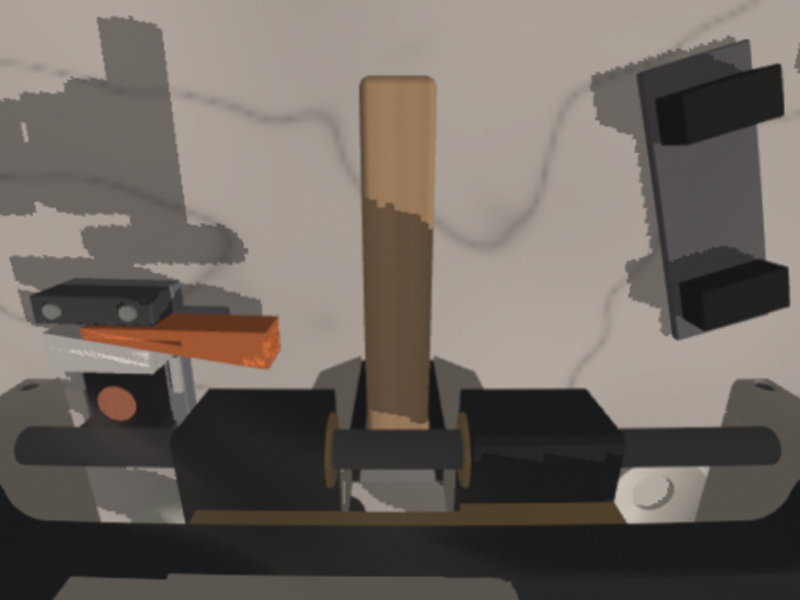

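Wrist view (800x600): the wedge's thick end is at about (272,342), its straight top edge runs (175,315) to (280,318), and the back wall's top edge runs (50,281) to (180,281). The handle is straight in the grip. I'll compute the yaw and the face position.

```bash
python3 - <<'E'
from h import *
c=cam("wrist")
def e(a,b,z):
    P,Q=[onz(c,(p[1]/1.5625,p[0]/1.5625),z) for p in (a,b)]; d=Q-P; print(P[:2].round(4),Q[:2].round(4),"yaw",np.arctan2(-d[0],d[1]).round(4))
e((175,315),(280,318),.048); e((50,281),(180,281),.052); e((35,322),(160,325),.052)
hsv=cv2.cvtColor(c["img"],cv2.COLOR_BGR2HSV); o=cv2.inRange(hsv,(3,150,60),(15,255,255)); o[:195]=0;o[240:]=0;o[:,:50]=0;o[:,190:]=0
# back edge of wedge: first orange row per column
pts=[]
for q in range(115,176):
    r=np.flatnonzero(o[:,q])
    if len(r): pts.append(onz(c,(r[0]-.5,q),.048)[:2])
P=np.array(pts); f=np.polyfit(P[:,1],P[:,0],1); print("edge yaw",-np.arctan(f[0]),"x at y=-.04",np.polyval(f,-.04),"resid",np.abs(np.polyval(f,P[:,1])-P[:,0]).max())
print("hammer head proj",proj(c,[.601,.0447,.15]))
cols=np.flatnonzero(o.any(0)); print("max col",cols.max(),"y face@.048",onz(c,(np.flatnonzero(o[:,cols.max()]).mean(),cols.max()+.5),.048)[:2])
E
```

```text
[ 0.5801 -0.0949] [ 0.582  -0.0283] yaw -0.0286
[ 0.5566 -0.168 ] [ 0.5568 -0.0863] yaw -0.0016
[ 0.5836 -0.1846] [ 0.5854 -0.1034] yaw -0.0217
edge yaw -0.03722713670291839 x at y=-.04 0.5807074754587777 resid 0.0006628812191279421
hammer head proj [[283.58937587 253.33524539]]
max col 177 y face@.048 [ 0.5969355  -0.03117711]
```

```bash
python3 -m inch '[[[3,0,30,0.02],[0,0,40,0],[0,0,30,0],[0,0,8,0],[0,0,5,0],[0,0,4,0],[0,0,0,0],[0,0,0,0]]]'
python3 - <<'E'
from h import *
s=observe();T=np.array(s["tool_pos"]);print(T,s["tool_rot"])
c=cam("side"); H=T+[.032,0,.035]
print("proj",proj(c,[H,H-[0,.045,0],H-[.108,0,0],[.598,-.038,.032]]).round(1).tolist())
print([(d["at"],d["conf"]) for d in place_of("side","hammer")[:1]],[(d["at"],d["conf"]) for d in place_of("side","wedge")[:1]])
z=8;r0,c0=165,225; p=proj(c,[H,H-[0,.045,0],H+[0,.045,0],H-[.108,0,0],[.598,-.038,.032]])
im=cv2.convertScaleAbs(cv2.resize(c["img"][r0:r0+75,c0:c0+100],None,fx=z,fy=z,interpolation=cv2.INTER_CUBIC),alpha=1.4,beta=10)
for q in p: cv2.circle(im,(int((q[1]-c0+.5)*z),int((q[0]-r0+.5)*z)),4,(255,0,255),2)
cv2.imwrite("pics/x8.png",im)
E
```

```text
time: 13.42
tool_pos: [0.567, 0.0444, 0.0009]
tool_rot: [3.142, 0.001, 3.122]
contact_force: [0.6, -0.2, -2.5]
opening: 0.0232
[0.56696558 0.04435883 0.00088291] [3.14156519e+00 1.24427940e-03 3.12177823e+00]
proj [[198.0, 256.6], [208.8, 263.9], [211.9, 222.6], [219.2, 270.0]]
[([198.7, 254.5], 0.89)] [([219.5, 271.0], 0.83)]
```

View pics/x8.png

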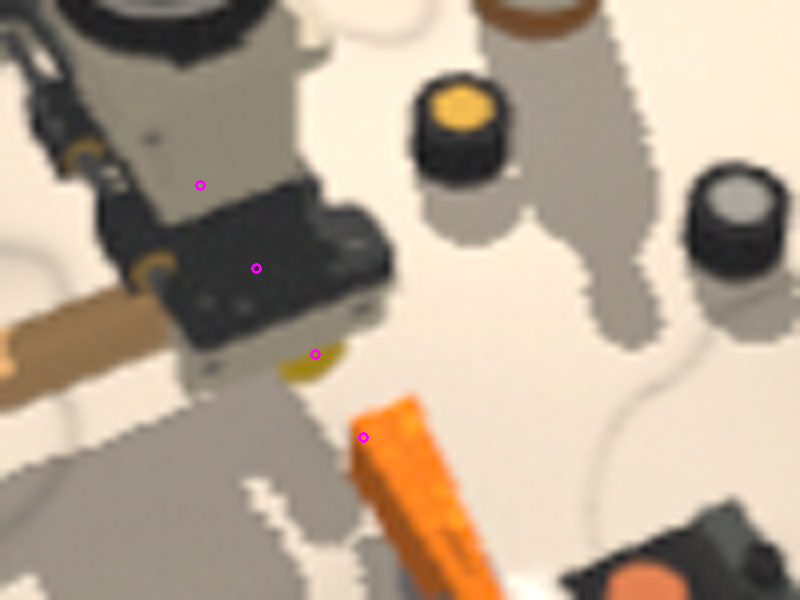

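The hammer face at (315,355) lines up with the wedge's thick end at (383,409) and the yaw looks right. I'll start with gentle first taps through the loose travel.

```bash
python3 - <<'E'
from h import *
c=cam("side")
for p in ((352,420),(415,398)): print(onz(c,(165+p[1]/8-.5,225+p[0]/8-.5),.048))
E
python3 -m inch '[[[0,-10,0,0],[0,-10,0,0],[0,-6,0,0],[0,-5,0,0],[0,-5,0,0],[0,-5,0,0],[0,-5,0,0],[0,0,0,0]]]'
python3 -m inch '[[[0,10,0,0],[0,5,0,0],[0,0,0,0]]]'
python3 - <<'E'
from h import *
for n in("side","top"):
    c=cam(n); print([(d["at"],round(d["conf"],2),onz(c,d["at"],.032)) for d in place_of(n,"wedge")[:1]])
E
```

```text
[ 0.59209634 -0.03966097  0.048     ]
[ 0.61581494 -0.04154187  0.048     ]
time: 14.62
tool_pos: [0.5656, -0.002, 0.0002]
tool_rot: [-3.142, 0.0, 3.121]
contact_force: [-0.2, -0.4, -2.8]
opening: 0.0235
time: 15.0
tool_pos: [0.5658, 0.0142, 0.0002]
tool_rot: [3.141, -0.0, 3.123]
contact_force: [-0.3, -1.2, -1.8]
opening: 0.0232
[([221.9, 271.7], 0.85, array([ 0.59775798, -0.04828546,  0.032     ]))]
[]
```

```bash
python3 -m inch '[[[0,-10,0,0],[0,-6,0,0],[0,-5,0,0],[0,-5,0,0],[0,-4,0,0],[0,0,0,0]]]'
python3 -m inch '[[[0,12,0,0],[0,0,0,0]]]'
python3 -m inch '[[[0,-10,0,0],[0,-5,0,0],[0,-5,0,0],[0,-4,0,0],[0,0,0,0]]]'
python3 -m inch '[[[0,12,0,0],[0,0,0,0]]]'
python3 w.py 9|grep side
```

```text
time: 15.95
tool_pos: [0.5654, -0.0171, 0.0002]
tool_rot: [-3.141, 0.0, 3.121]
contact_force: [-0.6, 0.3, -3.3]
opening: 0.0231
time: 16.2
tool_pos: [0.5655, -0.0035, 0.0002]
tool_rot: [3.141, 0.0, 3.123]
contact_force: [-1.0, -0.4, -2.4]
opening: 0.0231
time: 16.82
tool_pos: [0.5643, -0.0235, 0.0003]
tool_rot: [3.134, -0.001, 3.122]
contact_force: [-0.1, 24.4, 0.9]
opening: 0.0232
time: 17.08
tool_pos: [0.5653, -0.0166, 0.0002]
tool_rot: [-3.141, 0.0, 3.122]
contact_force: [0.3, 0.4, -2.2]
opening: 0.0235
side wedge [(array([227., 277.]), 0.56, array([ 0.603 , -0.0709]))]
side clamp [(array([250., 306.]), 0.98, array([ 0.645 , -0.1544]))]
side hammer [(array([214., 265.]), 0.79, array([ 0.5997, -0.0072]))]
side blob [274 224  24  42 285] dir yaw -0.076 ends [ 0.5883 -0.2019] [ 0.598 -0.074]
```

The last tap built to 24 N, under the 32 N limit but more than I wanted. The wedge is near its seat, so I'll use lighter, slower taps.

```bash
python3 -m inch '[[[0,-4,0,0],[0,-3,0,0],[0,-1.5,0,0],[0,-1,0,0],[0,0,0,0],[0,0,0,0]]]'
python3 -m inch '[[[0,8,0,0],[0,0,0,0]]]'
python3 -m inch '[[[0,-4,0,0],[0,-2.5,0,0],[0,-1.5,0,0],[0,-1,0,0],[0,-0.5,0,0],[0,0,0,0]]]'
python3 -m inch '[[[0,8,0,0],[0,0,0,0]]]'
```

```text
time: 18.23
tool_pos: [0.5647, -0.0233, 0.0003]
tool_rot: [3.138, -0.001, 3.122]
contact_force: [0.1, 13.3, 1.0]
opening: 0.0232
time: 18.48
tool_pos: [0.5653, -0.0179, 0.0003]
tool_rot: [-3.141, 0.0, 3.122]
contact_force: [0.3, 0.2, -1.7]
opening: 0.0233
time: 19.23
tool_pos: [0.5644, -0.0235, 0.0002]
tool_rot: [3.136, -0.001, 3.122]
contact_force: [-0.2, 20.4, 1.5]
opening: 0.0231
time: 19.48
tool_pos: [0.5653, -0.0198, 0.0002]
tool_rot: [-3.141, 0.0, 3.122]
contact_force: [0.0, 0.3, -2.1]
opening: 0.0232
```

```bash
python3 -m inch '[[[0,-3,0,0],[0,-2.5,0,0],[0,-1.5,0,0],[0,-0.8,0,0],[0,0,0,0],[0,0,0,0]]]'
python3 -m inch '[[[0,20,0,0],[0,20,0,0],[0,20,0,0],[0,0,-30,0],[0,0,-50,0],[0,0,-37,0],[0,0,0,0]]]'
python3 v.py 10; python3 w.py 10|grep side; python3 - <<'E'
from h import *
a=cv2.imread("pics/w10.png")[150:300,20:220]; b=cv2.imread("pics/side_10.png")[200:290,250:350]
cv2.imwrite("pics/x10.png",np.hstack([cv2.convertScaleAbs(cv2.resize(x,(400,h),interpolation=cv2.INTER_CUBIC)[:300],alpha=1.3) for x,h in((a,300),(b,360))]))
E
```

```text
time: 20.23
tool_pos: [0.5644, -0.0235, 0.0002]
tool_rot: [3.136, -0.001, 3.122]
contact_force: [-0.1, 20.8, 0.7]
opening: 0.0233
time: 21.1
tool_pos: [0.5683, 0.033, 0.1201]
tool_rot: [-3.141, 0.007, 3.122]
contact_force: [0.5, -0.7, -2.7]
opening: 0.0231
[0.5683271  0.03303873 0.12013612] [-3.14113715  0.00677099  3.12223961] 0.023138390202636153
wedge [(array([215., 158.]), 0.95, array([ 0.5998, -0.0704]))]
clamp [(array([238., 105.]), 0.93, array([ 0.6427, -0.1525]))]
jaw [(array([213.,  89.]), 0.98, array([ 0.6026, -0.1555]))]
specimen [(array([247., 103.]), 0.58, array([ 0.646 , -0.1482]))]
side wedge [(array([227., 276.]), 0.61, array([ 0.6012, -0.0691]))]
side clamp [(array([196., 320.]), 0.7, array([ 0.7866, -0.014 ]))]
side hammer [(array([172., 256.]), 0.61, array([0.6025, 0.0528]))]
side blob [274 223  24  43 293] dir yaw -0.08 ends [ 0.588  -0.2019] [ 0.5985 -0.0699]
```

View pics/x10.png

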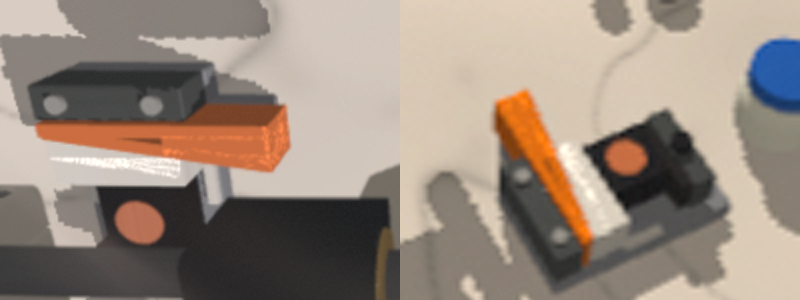

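The crops show the wedge driven in, the jaw against the sample and the sample against the stop. The last three taps (13, 20 and 21 N) all stopped at the same place, so it is seated. Now I take the hammer back to the rest.

```bash
python3 -m inch '[[[5,38,0,0],[5,38,0,0],[5,38,0,0],[5,38,0,0],[5,38,0,0],[6,41,0,0],[0,0,0,-0.163],[0,0,0,-0.163],[0,0,0,0],[0,0,0,0]]]'
python3 - <<'E'
from h import *
s=observe();T=np.array(s["tool_pos"]);y=s["tool_rot"][2];d=np.array([.5385,.2654])-T[:2]
print(T,y,"turn tool",y+2.834,"tool dx,dy mm",1e3*(d@[np.cos(y),np.sin(y)]),1e3*(d@[np.sin(y),-np.cos(y)]))
E
```

```text
time: 23.0
tool_pos: [0.5399, 0.264, 0.1172]
tool_rot: [3.142, 0.0, -2.839]
contact_force: [-0.3, 0.1, -2.5]
opening: 0.0234
[0.5398895  0.26399495 0.11723001] -2.8388146132612895 turn tool -0.004814613261289402 tool dx,dy mm 0.9073462363062832 1.7554529627025588
```

```bash
python3 -m inch '[[[0.9,1.8,20,-0.005],[0,0,40,0],[0,0,28,0],[0,0,8,0],[0,0,4,0],[0,0,3,0],[0,0,0,0],[0,0,0,0]]]'; python3 -m inch '[[[0,0,1.5,0],[0,0,0.5,0],[0,0,0,0],[0,0,0,0]]]'
```

```text
time: 24.0
tool_pos: [0.5389, 0.2657, 0.0149]
tool_rot: [3.141, 0.001, -2.831]
contact_force: [0.5, 0.4, -1.7]
opening: 0.0232
time: 24.5
tool_pos: [0.5384, 0.2656, 0.0122]
tool_rot: [3.142, -0.0, -2.83]
contact_force: [-0.3, -0.1, -2.7]
opening: 0.0233
```

```bash
python3 -m inch '[[[0,0,0.5,0],[0,0,0,0]]]'; python3 -m inch '[[[0,0,0.5,0],[0,0,0,0]]]'
```

```text
time: 24.75
tool_pos: [0.5385, 0.2656, 0.0122]
tool_rot: [3.142, 0.0, -2.83]
contact_force: [-2.5, -0.9, 3.0]
opening: 0.0231
time: 25.0
tool_pos: [0.5385, 0.2656, 0.0122]
tool_rot: [3.142, 0.001, -2.83]
contact_force: [-4.0, -1.5, 6.8]
opening: 0.0233
```

The hammer is seated on the rest. I'll ease off slightly, open, and rise.

```bash
python3 -m inch '[[[0,0,-0.5,0],[0,0,0,0],[0,0,0,0]]]'; python3 -m inch '[[[0,0,0,0],[0,0,0,0],[0,0,0,0],[0,0,0,0],[0,0,0,0],[0,0,0,0],[0,0,0,0],[0,0,0,0]]]' -1; python3 -m inch '[[[0,0,-5,0],[0,0,-20,0],[0,0,-40,0],[0,0,-50,0],[0,0,-50,0],[0,0,0,0],[0,0,0,0]]]'; python3 m.py
python3 - <<'E'
from h import *
c=cam("wrist")["img"]; t=cam("top")["img"][90:280,90:430]
cv2.imwrite("pics/x11.png",np.hstack([c[:,60:450],cv2.resize(t,(410,384),interpolation=cv2.INTER_CUBIC)]))
E
```

```text
time: 25.38
tool_pos: [0.5385, 0.2656, 0.0122]
tool_rot: [3.142, 0.0, -2.83]
contact_force: [-2.9, -1.8, 5.5]
opening: 0.0236
time: 26.38
tool_pos: [0.5385, 0.2656, 0.0118]
tool_rot: [3.142, 0.0, -2.83]
contact_force: [-0.4, 0.4, 0.0]
opening: 0.0915
time: 27.25
tool_pos: [0.538, 0.2655, 0.1764]
tool_rot: [3.142, -0.0, -2.83]
contact_force: [-0.9, -0.3, 0.1]
opening: 0.0922
[array([0.5816, 0.2392, 0.047 ]), array([0.5582, 0.3117, 0.047 ])] [232 231]
[ 243   77   24  122 2615]
handle yaw 0.3059952456899066 ends [0.43612067 0.23317429] [0.56121366 0.27269334]
head c [0.56990423 0.27544147 0.047     ] yaw 0.3121720464916439 0.076224419482789
```

View pics/x11.png

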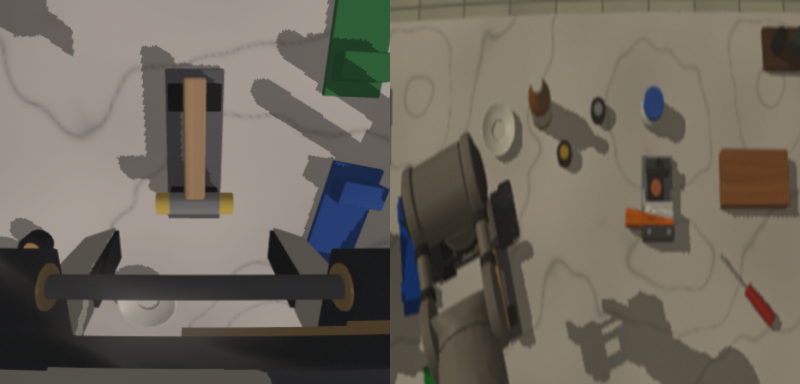

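The hammer lies as before: head at (0.570, 0.275), yaw 0.306, against (0.569–0.570, 0.275) and 0.306 at the start. The wedge is still in, nothing else in view has moved, and the gripper is open and clear.

```bash
python3 -c "
from cell import *
print(observe()['time'],hand_in())"
```

```text
the job is handed in; nothing more can be done
27.4 None
```

The wedge is driven in until further taps no longer moved it, the hammer is back on its rest, and the job is handed in at 27.4 s of the 61 s allowed. I gave the wedge six separate taps.

**Seating:** The last three taps read 13, 20 and 21 N. All stopped at the same wedge position within about 0.2 mm, so I took it as tight. The final pictures show the jaw against the sample and the sample against its stop.

**Hammer:** It lies within about 1 mm of where it started, with the handle at the same angle. The gripper is open and clear, and the bystanders in the last top view look unmoved.

**What went wrong or disagreed:**
- **First grasp missed:** The finger ends showed about 19 mm short of the reported TCP. I regripped lower without having disturbed the hammer.
- **Third tap too strong:** It read 24.4 N at the end of the move, above the 14–22 N I aimed for but below the 32 N limit. I saw no crack, but the force is read only at the end of each move, so I could not confirm the true peak.
- **Jaw force not measured:** I inferred the grip on the sample from the wedge no longer moving.

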